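# Change the bench dust extraction over to the narrow port

### The arm

A 6-joint arm with a two-finger parallel gripper is mounted at the origin on the work surface. World frame = base frame: x ahead of the robot, y to its left, z up, the work surface at z = 0. Lengths are in m, angles in degrees, forces in N, time in s.
With the tool pointing down it reaches from about 0.25 to 0.725 m from the base axis. Payload 9.7 kg.
Tool frame: the origin (TCP) lies midway between the tips of the shut fingers; the grasp point (between the pads) lies bot.grasp_offset behind it (bot.grasp_offset is the distance from the TCP to the grasp point, in m); x points along the fingers, y is the direction in which the jaws open and shut, and the axes are right-handed (so a half turn about x gives the same grasp; the last joint's range is limited). The gripper opens to 85 mm and grips with 20 to 120 N. Pads are 22 mm wide; open, the fingers measure 114 mm over their backs; the gripper's body (76 mm by 85 mm) begins 54 mm behind the grasp point. The pads swing forward as they close: fully open they stand 13 mm farther back than shut.
Start: joints at [66.979, 4.979, 10.078, 95.1, 0, 90], TCP at [0.215, 0.506, 0.231] pointing down, gripper open.
Joint ranges: [-179.16, 179.16], [-48.56, 103.87], [-65.8, 70.77], [-126.05, 130.52], [-82.76, 87.17], [-180, 180]. Speed limits (degrees/s): [127.2, 127.2, 147.25, 180, 180, 180].

### API

Orientations are given as [roll, pitch, yaw] about the fixed x, y, z axes, in that order (R = Rz(yaw) Ry(pitch) Rx(roll)).
In Python, from workcell import status, camera, bot gives the robot as it stands.
- The arm moves only by the shell command python3 -m jog 'ROWS' [OPENING] [FORCE]. ROWS is text: rows parted by semicolons, each of 4 numbers parted by spaces: the shift along the tool's x, y, z in mm, then the turn about the tool's x in degrees. A call has exactly 8 rows; each row is the pose to reach, as a shift and turn from the pose commanded when the call began, along the tool's axes at that moment; what a row does not reach only later rows make up. A row lasts 1/8 s, in which the tool goes at most 62.5 mm and 10.7 degrees, less where a joint would pass 70% of its speed; a pose out of reach is approached as far as the arm can. A call with a gripper value outside its range is refused whole. OPENING is the opening, from 0 (shut) to 1 (fully open), set as the call begins (- or left out, the last holds). The fingers move at their own pace and stop on an object; FORCE is the grip in N (left out, the last holds). Time passes only in rows, so rows that repeat a pose let the fingers close, or fill a call up. It gives the time, the measured TCP pose, the force and the opening at its end, in the units of the state.
- status.get_obs(): the state, without advancing time (a new reading comes with each control period).
- camera(name): name is "side" or "top" or "wrist"; returns a dict with "color" (420x560x3 uint8, red, green, blue), "vfov" (degrees; the focal length in pixels is half the picture's height over the tangent of half this angle, whatever the lens; pixels are square), "cx", "cy" (the principal point, pixels), "rvec" (rotation vector, rad) and "tvec" (3), from world to camera coordinates, as OpenCV has them. Camera axes: x right, y down, z forward; pixel columns grow to the right and rows downward; lengths in m; the calibration is good to about 2 mm. The wrist camera is an equidistant fisheye: a pixel r from the principal point sees the ray r / f radians off the axis. A picture is of the moment at which its call begins. There is no depth.
- bot.job_done(): hands the job in, once; it reports no verdict.
The state is a dict: "time": time; "q": joint angles; "qd": joint speeds; "joint_efforts": joint torques, N m; "ee_pos": TCP position; "tcp_rot": TCP orientation; "wrist_force": force on the tool from outside, world axes, zero at the start; "torque": the same for the moment, N m; "opening": finger opening in m.
Only numpy, scipy, OpenCV 4.12 (cv2) and the standard library are available. Lean on these libraries where they do the work, as an engineer would, in place of code of your own. Each camera call takes 0.05 s, during which the arm holds its last target. There are 200 camera calls.

### The job

Change the bench dust extraction over from the wide port to the narrow one using only the fingertips: first push the narrow port's sliding gate fully open by the inside of its upturned lip, then push the wide port's gate fully shut by the outside of its lip, so that the fan is never left with both ports blocked. Push gently, do not pinch or grasp anything, and leave the tape measure, glue bottle, wood offcut and hand plane where they are.

Things in the scene. Friction and masses are not known exactly. Their poses are not given: they have to be found in the camera images.
- narrow_port: narrow suction port, fixed to the bench: grey square frame 90 x 90 mm, 45 mm high, a round steel pipe collar on top (50 mm opening, 56 mm outside, rim 85 mm above the bench). Origin: middle of the frame at bench level. Its +x axis is the way its gate slides open (away from the robot, turned by the port's yaw); z is up.
- narrow_gate (a joint): how far the narrow port's gate is drawn out, m: 0 = fully shut (at its stop), 0.060 = fully open (at its stop). The gate is a level aluminium sheet 70 mm wide, 25 to 30 mm above the bench, that leaves the frame on the port's +x side and ends in an upturned lip. About 3 N of friction; stays where it is left; no spring or latch.
- narrow_gate_lip (a point): top-edge middle of the narrow gate's lip, an upright plate 70 mm wide (port's y), 6 mm thick (port's x, 3 mm either side of this point), 25 to 85 mm above the bench. Along port +x it stands 105 mm from the port's middle when shut, 165 mm when open. Between frame and lip is a space of at least 57 mm, floored by the sheet (top 30 mm up): push from there to open, from beyond the lip to shut.
- wide_port: wide suction port, fixed to the bench: grey square frame 120 x 120 mm, 45 mm high, a round steel pipe collar on top (80 mm opening, 86 mm outside, rim 85 mm above the bench). Origin: middle of the frame at bench level. Its +x axis is the way its gate slides open (away from the robot, turned by the port's yaw); z is up.
- wide_gate (a joint): how far the wide port's gate is drawn out, m: 0 = fully shut (at its stop), 0.090 = fully open (at its stop). The gate is a level aluminium sheet 100 mm wide, 25 to 30 mm above the bench, that leaves the frame on the port's +x side and ends in an upturned lip. About 3 N of friction; stays where it is left; no spring or latch.
- wide_gate_lip (a point): top-edge middle of the wide gate's lip, an upright plate 70 mm wide (port's y), 6 mm thick (port's x, 3 mm either side of this point), 25 to 85 mm above the bench. Along port +x it stands 120 mm from the port's middle when shut, 210 mm when open. Between frame and lip is a space of at least 57 mm, floored by the sheet (top 30 mm up): push from there to open, from beyond the lip to shut.
- tape_center (a point): centre of a loose tape measure, 66 x 36 mm and 62 mm high, standing between the two ports; leave alone
- glue_center (a point): centre of a loose white glue bottle, 60 mm across and 160 mm high, standing on the bench outside one of the ports; leave alone
- offcut_center (a point): centre of a loose wood offcut, 140 x 45 x 45 mm, lying on the bench outside the other port; leave alone
- plane_center (a point): middle of a loose hand plane, 240 x 60 mm, up to about 90 mm high at its handle (this point is 30 mm up), lying across the bench beyond the ports; leave alone
Mind the look-alikes: they are no part of the job. Leave any blue or yellow look-alike of the narrow_port alone.

How it is judged:
By the outcome, as a careful person would: the job done as asked, in the order asked, and still so for the second after the job is handed in, with the robot touching nothing.
It also fails if it takes over 45 s, if anything falls off the work surface, if the arm or the gripper's body presses on something with over 40 N, if the wrist force passes 120 N, or if a joint passes its speed limit or range.

## Working session

There is one attempt and no reset: what is moved stays moved. The work goes in short steps, Python scripts to look and compute and a shell command to move; the robot and the scene stay as the last step left them, time stands still between calls to the robot, and variables do not carry over. Pictures are saved under pics/ and viewed, about 8 in all and at most 12, crops included, and the job is handed in when it is done.

```bash
mkdir -p pics
cat > h.py <<'E'
import numpy as np, cv2
from workcell import status, camera, bot
def cam(n,fn=None):
    c=camera(n)
    if fn: cv2.imwrite('pics/'+fn,c['color'][:,:,::-1])
    return c
def ray(c,u,v,fish=False):
    R=cv2.Rodrigues(np.array(c['rvec'],float))[0]; t=np.array(c['tvec'],float).ravel()
    f=210/np.tan(np.radians(c['vfov']/2)); d=np.array([u-c['cx'],v-c['cy']])
    if fish:
        r=np.hypot(*d); a=r/f; d3=np.r_[np.sin(a)*d/max(r,1e-9),np.cos(a)]
    else: d3=np.r_[d/f,1]
    return -R.T@t, R.T@d3
def onz(c,u,v,z,fish=False):
    o,d=ray(c,u,v,fish); return o+d*(z-o[2])/d[2]
def proj(c,p):
    R=cv2.Rodrigues(np.array(c['rvec'],float))[0]; t=np.array(c['tvec'],float).ravel()
    f=210/np.tan(np.radians(c['vfov']/2)); q=R@np.array(p)+t; return q[:2]/q[2]*f+[c['cx'],c['cy']]
def save(c,fn):
    import pickle; pickle.dump(c,open(fn,'wb'))
E
python3 - <<'E'
from h import *
for n in('top','side'):
    c=cam(n,n+'1.png'); save(c,n+'.pkl'); print(n,c['vfov'],-cv2.Rodrigues(c['rvec'])[0].T@c['tvec'])
print(status.get_obs(),bot.grasp_offset)
E
```

```text
top 51.016817482514625 [0.35973133 0.00534534 1.25177231]
side 52.7382016645493 [ 0.41869624 -0.94844435  0.65605859]
{'time': 0.1, 'q': array([ 6.69799773e+01,  5.00801158e+00,  1.00407938e+01,  9.51004734e+01,
       -2.94848003e-04,  9.00002057e+01]), 'qd': array([-0.00439296,  0.01803913,  0.05919712, -0.04122809, -0.03794549,
        0.08257507]), 'joint_efforts': array([ 5.25282248e-04, -5.21560764e+01,  4.65653801e+01,  1.61053747e-02,
        2.83198216e-05,  1.35605183e-05]), 'ee_pos': array([0.21500155, 0.50601643, 0.23066949]), 'tcp_rot': array([ -89.75022822,   89.93230815, -112.77045641]), 'wrist_force': array([ 0.71446669, -0.34504832,  0.25752592]), 'torque': array([-0.01486006,  0.00395382,  0.01255648]), 'opening': 0.0852747596561002} 0.0187
```

View pics/top1.png

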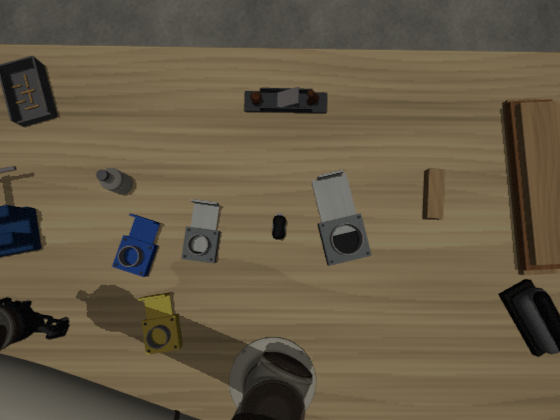

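View pics/side1.png

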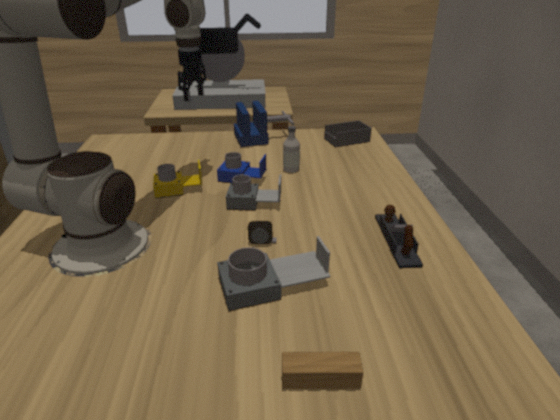

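The top view (+x is up, +y is left) shows the grey narrow port at about (200,245) with its lip near (206,203). The wide port is at (344,240) with its lip near (331,176). The tape is at (279,227), and the blue and yellow look-alikes are at (135,255) and (160,330).

Run:
```python
from h import *
import pickle
t=pickle.load(open('top.pkl','rb'));s=pickle.load(open('side.pkl','rb'))
a=cv2.resize(t['color'][190:275,170:240],None,fx=5,fy=5,interpolation=2)
b=cv2.resize(t['color'][163:273,305:378],None,fx=5,fy=5,interpolation=2)
H=560;im=np.zeros((H,760,3),np.uint8);im[:a.shape[0],:a.shape[1]]=a;im[:b.shape[0],370:370+b.shape[1]]=b
cv2.imwrite('pics/crop.png',im[:,:,::-1])
hsv=cv2.cvtColor(t['color'],cv2.COLOR_RGB2HSV)
m=((hsv[...,1]<60)&(hsv[...,2]>55)).astype(np.uint8)
for n,(u0,v0,u1,v1) in dict(nar=(175,195,235,270),wide=(308,168,375,270)).items():
    k=np.zeros_like(m);k[v0:v1,u0:u1]=m[v0:v1,u0:u1]
    cs=cv2.findContours(k,0,2)[0];c=max(cs,key=cv2.contourArea)
    # frame = opened with wide kernel
    print(n,cv2.contourArea(c),cv2.minAreaRect(c),[np.round(onz(t,*p,.045)[:2],3) for p in cv2.boxPoints(cv2.minAreaRect(c))])
```

```text
nar 1692.0 ((201.41000366210938, 230.62998962402344), (32.6683349609375, 61.09402847290039), 8.130102157592773) [array([0.333, 0.251]), array([0.499, 0.231]), array([0.487, 0.142]), array([0.321, 0.163])]
wide 3346.0 ((338.9706115722656, 216.38235473632812), (90.46578216552734, 43.89894485473633), 75.96376037597656) [array([ 0.559, -0.091]), array([ 0.59, -0.21]), array([ 0.347, -0.269]), array([ 0.317, -0.152])]
```

View pics/crop.png

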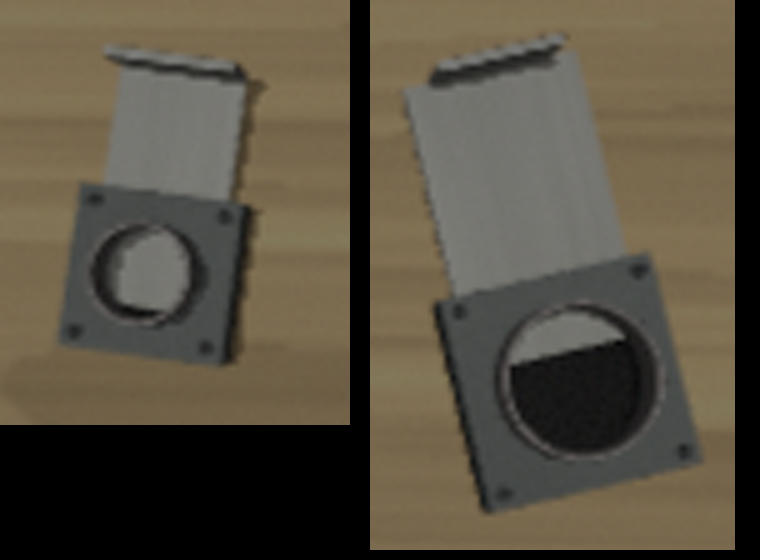

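The crop gives frame corners and lip ends for both ports, with lip tops as light strips. I'll convert these to positions.

Run:
```python
from h import *
import pickle
t=pickle.load(open('top.pkl','rb'));s=pickle.load(open('side.pkl','rb'))
P={}
for n,o,fr,lip in(('nar',(170,190,0),[(82,184),(246,206),(224,363),(60,343)],[(105,47),(243,70)]),('wide',(305,163,370),[(437,303),(648,254),(702,462),(487,512)],[(432,72),(564,37)])):
    f=lambda p,z:onz(t,(p[0]-o[2])/5+o[0]-.4,p[1]/5+o[1]-.4,z)
    C=np.array([f(p,.045) for p in fr]);L=np.array([f(p,.085) for p in lip])
    c=C.mean(0);ax=C[0]+C[1]-C[2]-C[3];ay=C[0]+C[3]-C[1]-C[2]
    y1=np.degrees(np.arctan2(ax[1],ax[0]));y2=np.degrees(np.arctan2(-ay[0],ay[1]));l=L[0]-L[1];y3=np.degrees(np.arctan2(-l[0],l[1]))
    m=L.mean(0);print(n,'c',c.round(4),'yaw',y1,y2,y3,'size',np.linalg.norm(ax)/2,np.linalg.norm(ay)/2,'lip',m.round(4),np.linalg.norm(l),'dist',np.linalg.norm((m-c)[:2]),np.degrees(np.arctan2(*(m-c)[1::-1])))
    print(' side proj of lip ends',[proj(s,q).round(1) for q in L],'frame',[proj(s,q).round(1) for q in C])
for n,p,z in(('tape',(279,226),.06),('glue',(104,176),.16),('plane',(286,101),.03),('planeL',(245,101),.03),('planeR',(327,101),.03),('off',(433,193),.045)):print(n,onz(t,*p,z).round(3))
a=cv2.resize(s['color'][165:320,205:345],None,fx=5,fy=5,interpolation=2)[:, :]
cv2.imwrite('pics/sc.png',cv2.resize(a,None,fx=.77,fy=.77)[:,:,::-1])
```

```text
nar c [0.3723 0.1992 0.045 ] yaw -6.643853105356755 -6.799440864976768 -8.95452404891247 size 0.08670396581558609 0.0902046755393687 lip [0.4862 0.1842 0.085 ] 0.0744400156607984 dist 0.11489761065046344 -7.482592982732238
 side proj of lip ends [array([279.9, 174.6]), array([277.6, 185.7])] frame [array([257. , 184.2]), array([253.8, 198.2]), array([224.9, 197.5]), array([229.5, 183.7])]
wide c [ 0.3901 -0.195   0.045 ] yaw 13.851806720400003 13.49441670966994 15.544651349289724 size 0.11743493682349324 0.12058146266303615 lip [ 0.5646 -0.1512  0.085 ] 0.07372376738685803 dist 0.17988192441691775 14.102880793030954
 side proj of lip ends [array([315.1, 235.5]), array([328.1, 252.9])] frame [array([264.7, 252.8]), array([279.4, 284.3]), array([226.1, 295.8]), array([216.3, 261.8])]
tape [ 0.424 -0.015  0.06 ]
glue [0.539 0.424 0.16 ]
plane [ 0.781 -0.033  0.03 ]
planeL [0.78  0.084 0.03 ]
planeR [ 0.783 -0.15   0.03 ]
off [ 0.52  -0.442  0.045]
```

View pics/sc.png

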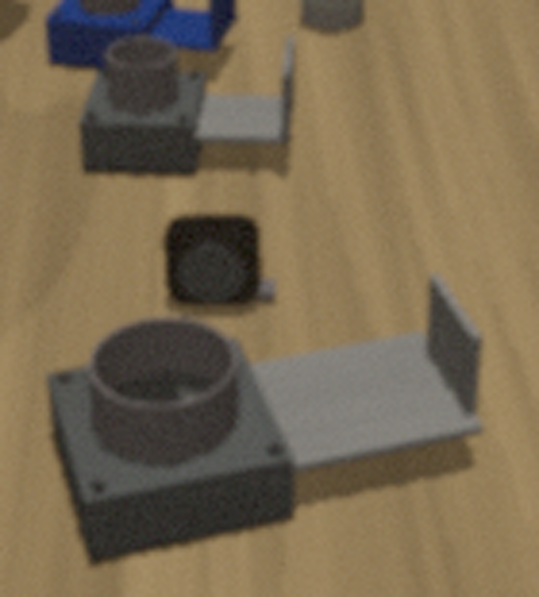

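The narrow gate is drawn out about 8–10 mm, and the wide gate about 60 mm. The side view's lip ends agree with the top-view positions to within 1–3 px. Next I'll work out the tool-frame shifts.

```bash
cat >> h.py <<'E'
from scipy.spatial.transform import Rotation as Ro
PN=(np.array([.3723,.1992]),-7.3); PW=(np.array([.3901,-.195]),14.0)
def plan(port,dx,dy,z,turn=True):
    o=status.get_obs();R=Ro.from_euler('xyz',o['tcp_rot'],degrees=True).as_matrix()
    c,yw=port;a=np.radians(yw);ux=np.array([np.cos(a),np.sin(a)]);uy=np.array([-ux[1],ux[0]])
    tgt=np.r_[c+dx*ux+dy*uy,z]
    zw=R[:,2];cur=np.degrees(np.arctan2(zw[1],zw[0]))
    print('tool y',R[:,1].round(3),'z',zw.round(3),'ee',o['ee_pos'].round(4),'q',o['q'].round(1),'F',o['wrist_force'].round(2),'t',o['time'],'op',o['opening'])
    # turn about tool x(down): +turn -> world yaw -turn
    d=-((yw-cur+90)%180-90)
    e=o['ee_pos'][:2]-c; print('in port frame x,y mm',(e@ux*1e3).round(1),(e@uy*1e3).round(1))
    print('target',tgt.round(4),'shift mm',(R.T@(tgt-o['ee_pos'])*1e3).round(1),'turn',round(d,1))
E
python3 -c "
from h import *
plan(PN,.078,0,.15)"
```

```text
tool y [ 0.391  0.92  -0.001] z [ 0.92  -0.391  0.   ] ee [0.215  0.506  0.2307] q [67.   5.  10.  95.1 -0.  90. ] F [ 0.71 -0.35  0.26] t 0.1 op 0.0852747596561002
in port frame x,y mm -195.0 284.3
target [0.4497 0.1893 0.15  ] shift mm [  80.9 -199.6  339.8] turn -15.7
```

```bash
python3 -m jog '0 -30 50 -3; 0 -65 110 -6; 0 -100 170 -9; 0 -135 230 -12; 10 -170 290 -15; 30 -200 340 -15.7; 60 -200 340 -15.7; 81 -200 340 -15.7' 0 20; python3 -c "
from h import *
plan(PN,.078,0,.05)
cam('wrist','w1.png')"
```

```text
time: 1.1
ee_pos: [0.4501, 0.1871, 0.1481]
tcp_rot: [-144.4, 89.9, -151.9]
wrist_force: [-0.4, 0.2, 0.9]
opening: -0.0001
tool y [ 0.131  0.991 -0.001] z [ 0.991 -0.131 -0.002] ee [0.4501 0.1871 0.1481] q [22.6 -4.3 -8.5 86.  -0.  30.1] F [-0.35  0.19  0.92] t 1.1 op -0.0001196051681593664
in port frame x,y mm 78.7 -2.1
target [0.4497 0.1893 0.05  ] shift mm [98.1  2.2 -0.6] turn -0.2
```

View pics/w1.png

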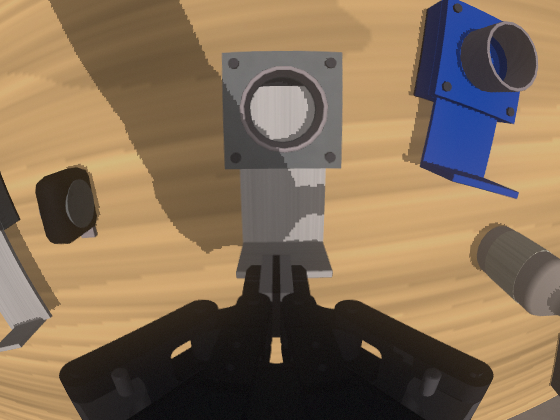

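The wrist view shows the narrow frame's corners at (222,53), (342,51), (342,167) and (222,168). The lip's inner face runs from v=243 at its base to about 273 at the top edge, from u=237 to 332. The fingertips at about (275,262) sit over it, in line with its middle.

Run:
```python
from h import *
c=cam('wrist'); 
C=np.array([onz(c,u,v,.045,True) for u,v in((342,167),(222,168),(222,53),(342,51))])
cc=C.mean(0);ax=C[0]+C[1]-C[2]-C[3];print('frame',cc,np.linalg.norm(ax)/2,np.degrees(np.arctan2(ax[1],ax[0])),np.linalg.norm(C[0]-C[1]))
L=np.array([onz(c,u,v,.085,True) for u,v in((332,273),(237,274))]);B=np.array([onz(c,u,v,.03,True) for u,v in((325,241),(245,243))])
print('lip top',L.mean(0),np.linalg.norm(L[0]-L[1]),'base',B.mean(0),'cam',ray(c,280,210,True)[0])
for p in(L.mean(0),B.mean(0)):
    print(np.linalg.norm((p-cc)[:2]))
```

```text
frame [0.37103646 0.20146513 0.045     ] 0.08852115168532732 -7.293562036009263 0.09205214394310986
lip top [0.48373199 0.18847831 0.085     ] 0.0677731502270523 base [0.48251676 0.19025572 0.03      ] cam [0.3737517  0.19691944 0.28885673]
0.11344134909265902
0.11204243620874585
```

```bash
python3 -m jog '15 3 0 0; 30 3 0 0; 45 3 0 0; 60 3 0 0; 75 3 0 0; 88 3 0 0; 98 3 0 0; 98 3 0 0'; python3 -m jog '0 0 6 0; 0 0 12 0; 0 0 18 0; 0 0 24 0; 0 0 30 0; 0 0 36 0; 0 0 42 0; 0 0 48 0';  python3 -c "
from h import *
plan(PN,.151,0,.05)"
```

```text
time: 2.2
ee_pos: [0.4498, 0.1919, 0.0515]
tcp_rot: [-149.7, 89.9, -157.1]
wrist_force: [0.4, -0.3, 0.1]
opening: -0.0001
time: 3.2
ee_pos: [0.4981, 0.1861, 0.0523]
tcp_rot: [108.8, 90.0, 101.5]
wrist_force: [-2.5, 2.7, 1.9]
opening: -0.0003
tool y [0.127 0.992 0.   ] z [ 0.992 -0.127 -0.   ] ee [0.4981 0.1861 0.0523] q [ 20.5   2.9 -12.   75.2   0.   27.8] F [-2.49  2.66  1.94] t 3.2 op -0.0003334992935588104
in port frame x,y mm 126.5 3.0
target [0.5221 0.18   0.05  ] shift mm [ 2.3 -3.  24.5] turn -0.0
```

```bash
python3 -m jog '0 0 3 0; 0 0 6 0; 0 0 9 0; 0 0 12 0; 0 0 15 0; 0 0 18 0; 0 0 20 0; 0 0 22 0';  python3 -m jog '0 0 .5 0; 0 0 1 0; 0 0 1.5 0; 0 0 2 0; 0 0 2.5 0; 0 0 3 0; 0 0 3.5 0; 0 0 4 0';python3 -c "
from h import *
plan(PN,.151,0,.05)"
```

```text
time: 4.2
ee_pos: [0.5197, 0.1832, 0.0522]
tcp_rot: [172.6, 90.0, 165.2]
wrist_force: [-3.1, 3.2, 1.1]
opening: -0.0005
time: 5.2
ee_pos: [0.5229, 0.1828, 0.0522]
tcp_rot: [179.4, 89.9, 172.1]
wrist_force: [-8.8, 3.0, 2.3]
opening: -0.0003
tool y [0.127 0.992 0.   ] z [ 0.992 -0.127 -0.001] ee [0.5229 0.1828 0.0522] q [19.2  5.9 -8.7 75.4  0.  26.6] F [-8.8   3.05  2.35] t 5.2 op -0.00031093010822513703
in port frame x,y mm 151.5 2.9
target [0.5221 0.18   0.05  ] shift mm [ 2.2 -2.9 -0.5] turn -0.0
```

Force is rising at the expected place, so this is probably the stop. I'll press slightly more to confirm.

```bash
python3 -m jog '0 0 .5 0; 0 0 1 0; 0 0 1.5 0; 0 0 1.5 0; 0 0 1.5 0; 0 0 1.5 0; 0 0 1.5 0; 0 0 1.5 0'
```

```text
time: 6.2
ee_pos: [0.5229, 0.1827, 0.0522]
tcp_rot: [-178.6, 89.8, 174.1]
wrist_force: [-14.9, 4.9, 5.6]
opening: 0.0
```

At the stop: force rose from 9 to 15 N with no travel. Backing off and lifting.

```bash
python3 -m jog '0 0 -8 0; 0 0 -16 0; 0 0 -26 0; -20 0 -30 0; -45 0 -30 0; -70 0 -30 0; -95 0 -30 0; -120 0 -30 0'
python3 - <<'E'
from h import *
plan(PW,.228,0,.15)
c=cam('wrist');t=cam('top')
a=cv2.resize(t['color'][150:280,170:390],None,fx=3,fy=3,interpolation=2)
cv2.imwrite('pics/t2.png',a[:,:,::-1])
E
```

```text
time: 7.2
ee_pos: [0.495, 0.1863, 0.1733]
tcp_rot: [0.2, 90.0, -7.1]
wrist_force: [0.9, 0.5, 0.3]
opening: -0.0
tool y [0.128 0.992 0.   ] z [ 0.992 -0.128  0.001] ee [0.495  0.1863 0.1733] q [20.6  1.2 -0.3 88.5 -0.  28. ] F [0.94 0.53 0.28] t 7.2 op -9.503786849900178e-06
in port frame x,y mm 194.0 344.6
target [ 0.6113 -0.1398  0.15  ] shift mm [  23.4 -308.6  157. ] turn -21.3
```

View pics/t2.png

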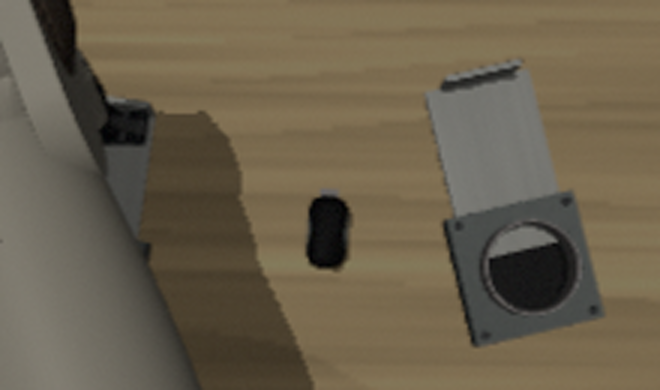

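The arm hides the narrow port for now. The tape and the wide port look unmoved. Moving beyond the wide lip, then I'll check narrow before shutting wide.

```bash
python3 -m jog '0 -40 22 -3; 0 -80 44 -6; 0 -125 66 -9; 0 -170 88 -12; 0 -215 110 -15; 0 -260 132 -18; 10 -300 157 -21.3; 23 -309 157 -21.3'
python3 - <<'E'
from h import *
plan(PW,.228,0,.055)
c=cam('wrist','w2.png');t=cam('top')
a=cv2.resize(t['color'][170:275,160:260],None,fx=5,fy=5,interpolation=2)
im=np.zeros((525,780,3),np.uint8);im[:,:500]=a
w=cv2.resize(c['color'],(280,210));im[:210,500:]=w
cv2.imwrite('pics/t3.png',im[:,:,::-1])
E
```

```text
time: 8.3
ee_pos: [0.6119, -0.1426, 0.1474]
tcp_rot: [177.6, 89.9, -168.5]
wrist_force: [0.4, 0.0, 0.9]
opening: -0.0002
tool y [-0.24   0.971  0.   ] z [ 0.971  0.24  -0.001] ee [ 0.6119 -0.1426  0.1474] q [-13.1  15.   12.2  87.3  -0.  -27. ] F [0.39 0.05 0.92] t 8.3 op -0.00017123574239107236
in port frame x,y mm 227.9 -2.8
target [ 0.6113 -0.1398  0.055 ] shift mm [92.4  2.8  0.2] turn -0.1
```

View pics/t3.png

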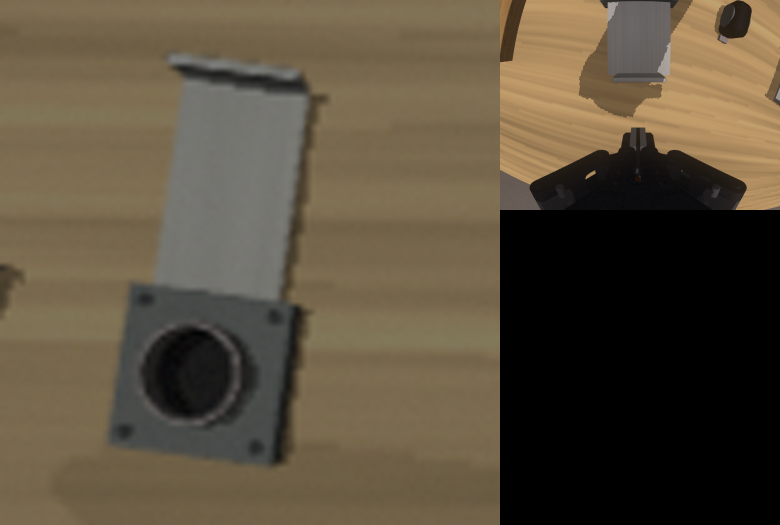

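View pics/w2.png

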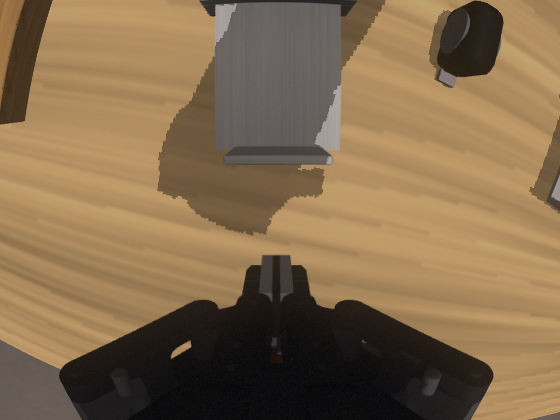

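The narrow gate stands fully drawn out and its opening is dark, so it's clear. The wide lip, top edge u=225–332 at v≈162, lies ahead of the fingertips with clear space between. Descending beyond the lip and pushing shut.

```bash
python3 -c "
from h import *
import pickle
t=pickle.load(open('top.pkl','rb'));p=onz(t,206.6,183,.085)[:2];print('narrow lip dist',np.linalg.norm(p-PN[0]))"
python3 -m jog '15 2 0 0; 30 2 0 0; 45 2 0 0; 60 2 0 0; 75 2 0 0; 86 2 0 0; 95 2 0 0; 95 2 0 0'; python3 -m jog '0 0 -7 0; 0 0 -14 0; 0 0 -21 0; 0 0 -28 0; 0 0 -34 0; 0 0 -40 0; 0 0 -46 0; 0 0 -52 0';python3 -m jog '0 0 -5 0; 0 0 -10 0; 0 0 -15 0; 0 0 -20 0; 0 0 -24 0; 0 0 -28 0; 0 0 -31 0; 0 0 -34 0';  python3 -c "
from h import *
plan(PW,.134,0,.05)"
```

```text
narrow lip dist 0.1642759237019327
time: 9.4
ee_pos: [0.6108, -0.1382, 0.0536]
tcp_rot: [153.1, 89.9, 167.1]
wrist_force: [0.7, -0.0, 0.4]
opening: -0.0002
time: 10.4
ee_pos: [0.5606, -0.1508, 0.0545]
tcp_rot: [-9.3, 90.0, 4.6]
wrist_force: [3.3, 1.5, 1.8]
opening: -0.0002
time: 11.4
ee_pos: [0.5275, -0.1591, 0.0543]
tcp_rot: [35.3, 90.0, 49.3]
wrist_force: [2.3, 1.6, 2.7]
opening: 0.0002
tool y [-0.241  0.97   0.   ] z [0.97  0.241 0.   ] ee [ 0.5275 -0.1591  0.0543] q [-16.8   5.4  -9.1  75.5   0.  -30.8] F [2.29 1.65 2.67] t 11.4 op 0.00017889656029079648
in port frame x,y mm 142.0 1.6
target [ 0.5201 -0.1626  0.05  ] shift mm [ 4.3 -1.6 -8. ] turn -0.0
```

```bash
python3 -m jog '0 0 -1 0; 0 0 -2 0; 0 0 -3 0; 0 0 -4 0; 0 0 -5 0; 0 0 -6 0; 0 0 -7 0; 0 0 -8 0'; python3 -m jog '0 0 -.5 0; 0 0 -1 0; 0 0 -1.5 0; 0 0 -2 0; 0 0 -2 0; 0 0 -2 0; 0 0 -2 0; 0 0 -2 0'; python3 -c "
from h import *
plan(PW,.134,0,.05)"
```

```text
time: 12.4
ee_pos: [0.5209, -0.1607, 0.0544]
tcp_rot: [2.0, 89.9, 16.0]
wrist_force: [11.9, 4.2, -2.2]
opening: 0.0001
time: 13.4
ee_pos: [0.5209, -0.1607, 0.0545]
tcp_rot: [-0.0, 89.7, 14.0]
wrist_force: [19.0, 7.1, -6.5]
opening: 0.0001
tool y [-0.243  0.97  -0.   ] z [0.97  0.243 0.006] ee [ 0.5209 -0.1607  0.0545] q [-17.2   4.3 -10.2  75.2   0.2 -31.3] F [19.    7.07 -6.54] t 13.4 op 0.00010985936882575904
in port frame x,y mm 135.2 1.7
target [ 0.5201 -0.1626  0.05  ] shift mm [ 4.5 -1.7 -1.2] turn 0.0
```

The gate is at its stop: 12 to 19 N with no travel, at 135 mm. Backing away, lifting, and checking.

```bash
python3 -m jog '0 0 8 0; 0 0 18 0; 0 0 30 0; -20 0 40 0; -50 0 45 0; -80 0 45 0; -110 0 45 0; -140 0 45 0'; python3 -m jog '0 -20 0 0; 0 -50 0 0; 0 -90 0 0; 0 -130 0 0; 0 -170 0 0; 0 -200 0 0; 0 -200 0 0; 0 -200 0 0'
python3 - <<'E'
from h import *
print(status.get_obs()['wrist_force'],status.get_obs()['ee_pos'])
t=cam('top')
cv2.imwrite('pics/t4.png',cv2.resize(t['color'][70:275,90:400],None,fx=2.5,fy=2.5,interpolation=2)[:,:,::-1])
E
```

```text
time: 14.4
ee_pos: [0.5619, -0.1505, 0.195]
tcp_rot: [176.7, 90.0, -169.3]
wrist_force: [0.1, 0.1, 0.7]
opening: 0.0003
time: 15.4
ee_pos: [0.6098, -0.3445, 0.1931]
tcp_rot: [134.3, 89.9, 148.3]
wrist_force: [0.4, 0.4, -0.4]
opening: 0.0001
[ 0.40898148  0.36092651 -0.4407311 ] [ 0.60978193 -0.34450926  0.19309172]
```

View pics/t4.png

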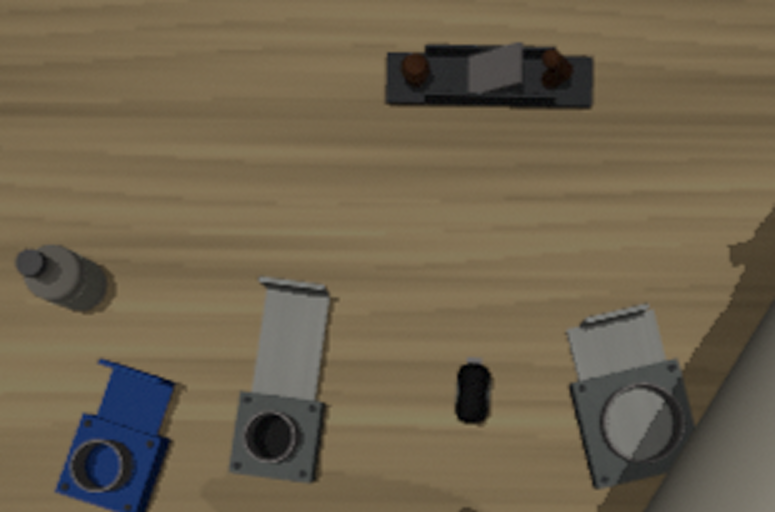

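The narrow opening is dark, so it's open, and the wide opening is completely filled by the sheet, so it's shut. The tape, glue bottle and plane are where they were.

```bash
python3 -c "
from h import *
import pickle
t=pickle.load(open('top.pkl','rb'));p=onz(t,335.6,196,.085)[:2];print(np.linalg.norm(p-PW[0]))
print(bot.job_done())"
```

```text
0.11753241280637061
the job is handed in; nothing more can be done
None
```

The changeover is done: the narrow port's gate is fully open and the wide port's gate is fully shut, in that order. I handed it in at about 15.5 s on the robot's clock. I kept the gripper shut and made every push with the fingertips only.

- **Narrow gate:** I pushed it open from inside its lip. At the end the force rose from 9 to 15 N with no travel. The lip measured 164 mm from the port's middle (165 expected when open), and the opening looked dark and clear.
- **Wide gate:** I checked that the narrow port was open before pushing this one shut from outside its lip. At the end the force rose from 12 to 19 N with no travel. The lip measured 117.5 mm from the port's middle (120 expected when shut, within picture accuracy), and the sheet filled the opening.
- **Other things:** The last top view shows the tape measure, glue bottle and hand plane where they were. The offcut was outside that crop, so I did not check it again. The arm came no nearer than about 0.1 m to the side of it and 0.19 m above the bench. The robot was touching nothing, with wrist force under 1 N.

No check failed. The wide gate was not fully open at the start (drawn out about 60 mm of 90), and the narrow gate was already out about 8 mm.

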